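# Heft two battery packs and dock the real one

## Task

One of the two battery packs is a hollow dummy: lift the red one a hand's thickness clear of the bench (about 5 cm), hold it a moment to feel its weight and put it back where it stood, then lift the blue one in the same way. Slide the heavier pack along the charger bay between the rails, push it firmly but not hard against the stop, and let go so that it stays there pressing the brass pins; the lighter pack must end standing where it began. Do not tip a pack over or disturb the jar, the spanner or the meter.

Things in the scene. Friction and masses are not known exactly. Their poses are not given: they have to be found in the camera images.
- red_pack_center (a point): Closed grey battery case, red lid, 90 (x) x 72 (y) x 70 mm high. On top a red handle bar along y, centred: 22 mm thick (x, grip it across this), 60 mm long, its bar 84 to 108 mm above the underside. Same under a half turn. Weighs 0.3-0.45 kg (dummy) or 0.7-0.95 kg (real), alike to see; core slightly loose. Point: on its upright centre line, 54 mm above its underside; z up.
- blue_pack_center (a point): Closed grey battery case, blue lid, 90 (x) x 72 (y) x 70 mm high. On top a blue handle bar along y, centred: 22 mm thick (x, grip it across this), 60 mm long, its bar 84 to 108 mm above the underside. Same under a half turn. Weighs 0.3-0.45 kg (dummy) or 0.7-0.95 kg (real), alike to see; core slightly loose. Point: on its upright centre line, 54 mm above its underside; z up.
- bay: Charger bay, fixed. Origin on the bench; a pack slides in along +x, its own x along the bay's (either way round); z up. Floor top 8 mm above the bench, x -160 to +120 mm, 110 mm wide. Two aluminium rails 77 mm apart inside (about 2.5 mm play each side), 35 mm above the floor, x -30 to +120, flaring out to 114 mm apart at x -69.
- bay_apron (a point): Middle of the open floor ahead of the rails, on its top face (bay x = -105 mm): a pack can be set down here, then slid in along bay +x. Axes as the bay's.
- head: Contact head: grey block fixed at the bay's far end, 72 mm high; origin on the bench at bay x = +100 mm, axes as the bay's. Out of it, towards the apron, sticks a rigid steel stop, 50 to 70 mm above the bench. Its face is set anew each time, 25 to 45 mm before the origin (head x -25 to -45 mm), and is not measured: find it by pushing.
- head_top (a point): Top of the contact head. A firm push against its stop is 9 to 15 N along the bay (some goes into floor friction), kept up for half a second; more than 25 N damages it. The brass pins stand 8 mm ahead of the stop and spring in with under 2 N in all; friction keeps a seated heavy pack there once let go.
- grease_jar: A jar 54 mm across and 65 mm high, bystander; origin under its centre.
- spanner: A steel spanner lying on the bench, about 180 mm long, along its x; bystander.
- meter: An orange hand meter 50 x 85 x 28 mm lying on the bench; bystander; origin under its centre.
Not all that is in view belongs to the job. Leave any pink look-alike of the part that bears blue_pack_center alone. What is shaped like the part that bears red_pack_center but pink is not meant.

How it is judged:
By the outcome, as a careful person would: the job done as asked, in the order asked, and still so for the second after the job is handed in, with the robot touching nothing.
It also fails if it takes over 72 s, if anything falls off the work surface, if the arm or the gripper's body presses on something with over 40 N, if the wrist force passes 120 N, or if a joint passes its speed limit or range.

## Robot

A 6-joint arm with a two-finger parallel gripper is mounted at the origin on the work surface. World frame = base frame: x ahead of the robot, y to its left, z up, the work surface at z = 0. Lengths are in m, angles in rad, forces in N, time in s.
With the tool pointing down it reaches from about 0.375 to 0.925 m from the base axis. Payload 5.7 kg.
Tool frame: the origin (TCP) lies at the very end of the fingers, on their centre line; the grasp point (between the pads) lies 19 mm behind it; z points along the fingers, y is the line along which they close (so a half turn about z gives the same grasp; the last joint's range is limited). The gripper opens to 88 mm and grips with 3 to 60 N. Pads are 20 mm wide; open, the fingers measure 115 mm over their backs; the gripper's body (75 mm by 178 mm) begins 61 mm behind the grasp point.
Start: joints at [-1.386, 0.359, 1.51, -0, 1.272, -0.115], TCP at [0.177, -0.573, 0.223] pointing down, gripper open.
Joint ranges: [-2.97, 2.97], [-1.01, 2.36], [0.21, 2.38], [-0.96, 4.11], [0.2, 2.71], [-2.98, 2.98]. Speed limits (rad/s): [2.39, 2.39, 3.14, 3.14, 3.14, 3.14].

## Interface

Orientations are given as a unit quaternion [x, y, z, w].
In Python, from cell import manip gives the robot as it stands. Calls block until the motion is done:
- manip.move_pose(position, orientation): joint-space move of the TCP to a pose.
- manip.movel(position, rotation=None, vel=0.15, threshold=None): straight line of the TCP; rotation=None keeps the orientation; vel is the mean speed in m/s. With threshold (N) it stops when the force on the tool has changed by that much, and returns True; else False.
- manip.move_joints(angles): joint-space move.
- manip.grip(opening, squeeze=None): finger opening in m; squeeze is the grip in N (None keeps the last); returns when the fingers have stopped.
- manip.sleep(seconds).
- manip.ik(position, orientation): joint angles nearest the present ones, or None.
- manip.grab_frame(name): name is "scene" or "top" or "wrist"; returns the picture (400x640x3 uint8, red, green, blue); there is no depth.
- manip.camera_params(name): a dict with "vertical_fov" (degrees; the focal length in pixels is half the picture's height over the tangent of half this angle, whatever the lens; pixels are square), "cx", "cy" (the principal point, pixels), "position" and "rotation" of the camera in the world. Camera axes: x right, y down, z forward; pixel columns grow to the right and rows downward; lengths in m; the calibration is good to about 2 mm. A picture is of the moment at which its call begins: read the wrist's pose just before it. camera_params takes no time and is no camera call; for the wrist camera it gives the pose at the moment of the call.
A pose or a line that the arm cannot do raises manip.MotionError and nothing moves.
- manip.close_job(): hands the job in, once; it reports no verdict.
Readings, each from a call of its own:
- manip.read_time_s(): time.
- manip.read_joint_positions(): joint angles.
- manip.read_qvel(): joint speeds.
- manip.read_joint_efforts(): joint torques, N m.
- manip.read_ee_pos(): TCP position.
- manip.read_ee_rot(): TCP orientation.
- manip.read_contact_force(): force on the tool from outside, world axes, zero at the start.
- manip.read_ft_torque(): the same for the moment, N m.
- manip.read_gripper_width(): finger opening in m.
Only numpy, scipy, OpenCV 4.12 (cv2) and the standard library are available. Lean on these libraries where they do the work, as an engineer would, in place of code of your own. Each camera call takes 0.05 s, during which the arm holds its last target. There are 200 camera calls.

## Working session

There is one attempt and no reset: what is moved stays moved. The work goes in short steps, each a Python script; the robot and the scene stay as the last script left them, time stands still between calls to the robot, and variables do not carry over. Pictures are saved under pics/ and viewed, on a budget of 10 in all, crops included, one or two more only if the job needs it, and the job is handed in when it is done.

```bash
ls; mkdir -p pics; python3 - <<'E'
from cell import manip
import cv2,numpy as np
for n in ("top","scene"):
    im=manip.grab_frame(n); cv2.imwrite(f"pics/{n}0.png",im[:,:,::-1]); print(n,manip.camera_params(n))
print(manip.read_time_s())
E
```

```text
pics
top {'vertical_fov': 43.30615221840884, 'cx': 322.91043615650665, 'cy': 191.58148073034357, 'position': array([ 0.32816681, -0.10222066,  1.33885237]), 'rotation': array([ 0.70762735, -0.69935322,  0.07040068, -0.07219658])}
scene {'vertical_fov': 51.000594974508864, 'cx': 318.45581495060355, 'cy': 201.7032040647337, 'position': array([ 1.00660565, -0.589619  ,  0.72583852]), 'rotation': array([ 0.85891398,  0.34207172, -0.13162948, -0.35766938])}
0.1
```

View pics/top0.png

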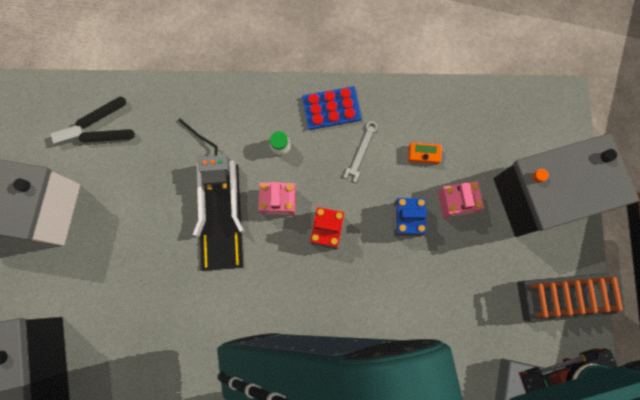

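View pics/scene0.png

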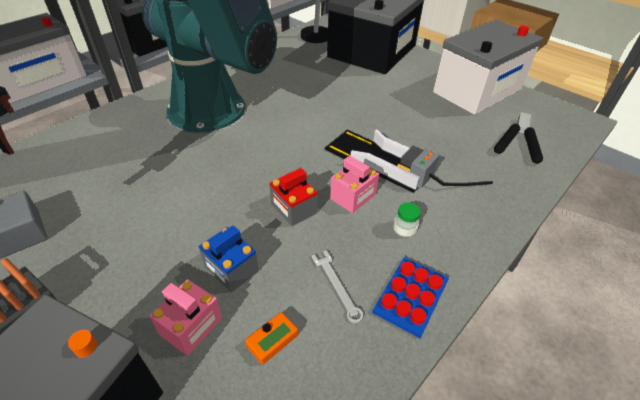

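The top view shows the red pack at (327,227), the blue at (411,217), and the bay with its apron at (222,250) and head at (213,170), running up the image towards world +x. The pink look-alikes are at (277,198) and (462,198). Both pack handles lie roughly along world y.

```bash
cat > h.py <<'E'
import numpy as np, cv2
from cell import manip
from scipy.spatial.transform import Rotation as R
def ray(cp,uv,z,h=400):
    f=h/2/np.tan(np.radians(cp['vertical_fov'])/2)
    uv=np.atleast_2d(np.asarray(uv,float))
    d=np.c_[(uv[:,0]-cp['cx'])/f,(uv[:,1]-cp['cy'])/f,np.ones(len(uv))]
    d=R.from_quat(cp['rotation']).apply(d); p=np.asarray(cp['position'])
    return p+d*((z-p[2])/d[:,2])[:,None]
def masks(im):
    H=cv2.cvtColor(im,cv2.COLOR_RGB2HSV); h,s,v=[H[:,:,i].astype(int) for i in range(3)]
    return dict(red=((h<5)|(h>175))&(s>190)&(v>70), blue=(h>100)&(h<125)&(s>170)&(v>60), yel=(h>18)&(h<32)&(s>150)&(v>100))
def blobs(m,amin):
    n,l,st,c=cv2.connectedComponentsWithStats(m.astype(np.uint8))
    return [(l==i) for i in range(1,n) if st[i,4]>=amin]
def rect(b,cp,z):
    ys,xs=np.nonzero(b); P=ray(cp,np.c_[xs,ys],z)[:,:2]
    r=cv2.minAreaRect((P*1000).astype(np.float32)); return r,P
def quat(yaw): # tool down, tool y (closing) along world direction yaw
    y=np.array([np.cos(yaw),np.sin(yaw),0]);z=np.array([0,0,-1.]);x=np.cross(y,z)
    return R.from_matrix(np.c_[x,y,z]).as_quat()
E
python3 - <<'E'
from h import *
im=cv2.imread('pics/top0.png')[:,:,::-1].copy(); cp=manip.camera_params('top')
M=masks(im)
for k,z,a in(('red',.08,150),('blue',.08,150),('yel',.008,15)):
    for b in blobs(M[k],a):
        r,P=rect(b,cp,z); ys,xs=np.nonzero(b)
        vx=cv2.fitLine((P*1000).astype(np.float32),cv2.DIST_L2,0,.01,.01).ravel()
        print(k,b.sum(),xs.mean().round(),ys.mean().round(),np.round(P.mean(0),4),np.round(r,1) if 0 else r, 'dir',np.degrees(np.arctan2(vx[1],vx[0])).round(1))
print(R.from_quat(manip.read_ee_rot()).as_matrix().round(2)); print(manip.read_contact_force(), {k:np.round(v,3) for k,v in manip.camera_params('wrist').items()})
E
```

```text
red 216 347.0 103.0 [ 0.8262 -0.1585] ((826.1512451171875, -158.30734252929688), (80.84034729003906, 22.926406860351562), 10.941579818725586) dir 11.4
red 219 331.0 106.0 [ 0.8172 -0.1165] ((817.5186767578125, -117.26811218261719), (80.77384185791016, 24.319293975830078), 11.303911209106445) dir 11.4
red 219 315.0 109.0 [ 0.8088 -0.0745] ((809.1392822265625, -74.22439575195312), (81.96800231933594, 22.900548934936523), 11.475972175598145) dir 11.2
red 726 327.0 227.0 [ 0.4951 -0.1086] ((496.11370849609375, -108.22087097167969), (68.79145812988281, 88.37346649169922), 79.36943817138672) dir -9.4
blue 577 331.0 110.0 [ 0.8065 -0.1169] ((812.9138793945312, -116.81926727294922), (93.25567626953125, 138.8527069091797), 11.140682220458984) dir -79.0
blue 656 411.0 215.0 [ 0.5274 -0.3219] ((527.0921630859375, -320.7586364746094), (70.88176727294922, 85.34114074707031), 88.99182891845703) dir -4.0
yel 15 224.0 186.0 [0.6141 0.1699] ((613.87060546875, 168.81033325195312), (10.015641212463379, 10.764570236206055), 28.55046844482422) dir -29.6
yel 15 402.0 202.0 [ 0.5752 -0.3097] ((575.94250488
[... 420 characters left out ...]
-0.3588] ((506.3191833496094, -358.9080505371094), (8.019569396972656, 10.831167221069336), 0.671820878982544) dir -69.2
yel 106 236.0 249.0 [0.4437 0.1294] ((445.0875244140625, 129.48269653320312), (82.14336395263672, 9.13278579711914), 5.4241814613342285) dir 5.4
yel 107 205.0 252.0 [0.4351 0.2108] ((437.7022705078125, 210.1569061279297), (84.3486099243164, 7.879349231719971), 3.3940563201904297) dir 4.9
[[ 0.96  0.3  -0.  ]
 [ 0.3  -0.96  0.  ]
 [ 0.   -0.   -1.  ]]
[ 0.58383364 -0.11767044  0.42715573] {'vertical_fov': np.float64(69.249), 'cx': np.float64(328.594), 'cy': np.float64(201.101), 'position': array([ 0.241, -0.553,  0.384]), 'rotation': array([ 0.798, -0.589, -0.073,  0.098])}
```

```bash
python3 - <<'E'
from h import *
import json
def look(n,p,yaw):
    manip.move_pose(p,quat(np.radians(yaw))); manip.sleep(.2)
    cp=manip.camera_params('wrist'); im=manip.grab_frame('wrist')
    cv2.imwrite(f'pics/{n}.png',im[:,:,::-1]); json.dump({k:np.asarray(v).tolist() for k,v in cp.items()},open(n+'.json','w'))
look('w_blue',[.527,-.321,.25],-1)
look('w_bay',[.49,.10,.30],5)
look('w_red',[.495,-.108,.25],-10.5)
print(manip.read_time_s(),manip.read_contact_force())
a=[cv2.imread(f'pics/w_{n}.png') for n in('red','blue','bay')]
cv2.imwrite('pics/pair.png',np.vstack([cv2.resize(np.hstack(a[:2]),(800,250)),cv2.resize(a[2],(560,350)) if 0 else np.hstack([cv2.resize(a[2],(560,350)),np.zeros((350,240,3),np.uint8)])]))
E
```

```text
4.875 [ 0.40033421  0.33085972 -0.09553908]
```

View pics/pair.png

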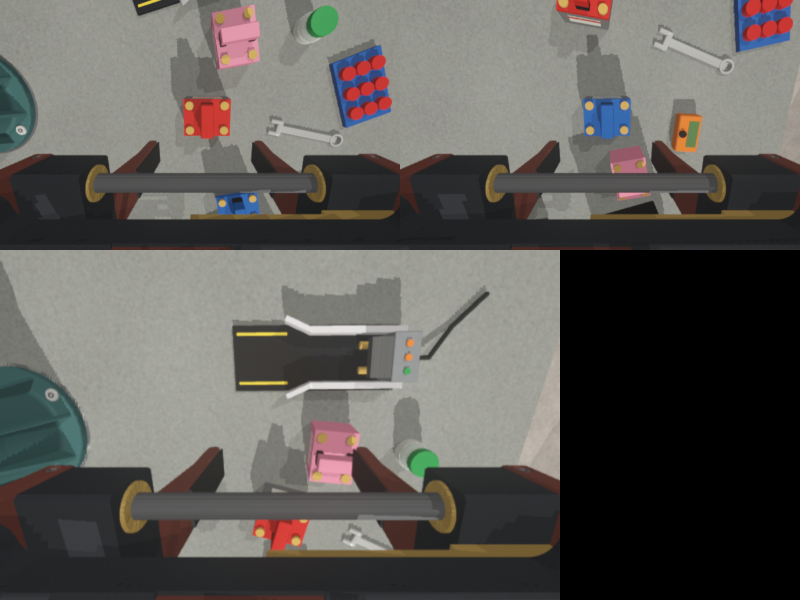

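The wrist views show the red pack centred near (331,190) and the blue near (331,190), each with four brass terminals in full view. The bay is fully visible, with its two yellow stripes at about (300,95) and (300,152) in its own image.

```bash
python3 - <<'E'
from h import *
import json
def brass(im):
    H=cv2.cvtColor(im,cv2.COLOR_BGR2HSV); h,s,v=[H[:,:,i].astype(int) for i in range(3)]
    return (h>13)&(h<32)&(s>90)&(v>90)
for n,k in(('red','red'),('blue','blue')):
    im=cv2.imread(f'pics/w_{n}.png'); cp=json.load(open(f'w_{n}.json'))
    m=masks(im[:,:,::-1].copy())[k]; c=np.array([331,190])
    bl=[b for b in blobs(m,300) if np.hypot(*(np.array([np.nonzero(b)[1].mean(),np.nonzero(b)[0].mean()])-c))<40]
    print(n,[b.sum() for b in bl])
    pts=[]
    for b in blobs(brass(im),25):
        ys,xs=np.nonzero(b); u=np.array([xs.mean(),ys.mean()])
        if abs(u-c).max()<55: pts.append(u)
    P=ray(cp,pts,.075)[:,:2]; print(np.round(pts,1).tolist(),P.round(4).tolist())
    print('center',P.mean(0), cv2.minAreaRect((P*1000).astype(np.float32)))
im=cv2.imread('pics/w_bay.png'); cp=json.load(open('w_bay.json'))
S=[]
for b in blobs(brass(im),100):
    r,P=rect(b,cp,.008); ys,xs=np.nonzero(b)
    if not(70<ys.mean()<160 and xs.mean()<340): continue
    l=cv2.fitLine((P*1000).astype(np.float32),cv2.DIST_L2,0,.01,.01).ravel(); print(xs.mean(),ys.mean(),r,np.degrees(np.arctan2(l[1],l[0]))); S.append((P.mean(0),P))
print('mid',(S[0][0]+S[1][0])/2)
g=im.max(2); row=[ (y,np.nonzero(g[y,230:330]<70)[0][:1]+230) for y in (100,110,120,130,140)]; print(row)
print(ray(cp,[(r[1][0],r[0]) for r in row if len(r[1])],.008).round(4).tolist())
# top cam floor left edge
E
```

```text
red []
[[302.7, 168.8], [359.0, 168.9], [303.3, 208.1], [357.8, 208.3]] [[0.4697, -0.081], [0.5344, -0.093], [0.4608, -0.1279], [0.5255, -0.1401]]
center [ 0.49762238 -0.11047402] ((497.6236572265625, -110.436279296875), (47.90043258666992, 65.85134887695312), 79.32232666015625)
blue [np.int64(2449)]
[[302.6, 168.9], [358.8, 168.2], [303.8, 208.2], [358.0, 207.8]] [[0.4967, -0.3008], [0.5623, -0.3013], [0.4961, -0.3484], [0.5616, -0.3492]]
center [ 0.52918635 -0.32491559] ((529.2298583984375, -324.8687744140625), (47.841983795166016, 65.63705444335938), 89.31047058105469)
298.8664495114007 95.60586319218241 ((437.2774658203125, 208.553955078125), (85.96349334716797, 6.990561008453369), 4.854923248291016) 5.8333764
300.46762589928056 151.931654676259 ((444.4897766113281, 126.91854858398438), (85.3311538696289, 7.658904552459717), 4.857630729675293) 5.1533446
mid [0.44083353 0.1673307 ]
[(100, array([267])), (110, array([268])), (120, array([268])), (130, array([269])), (140, array([269]))]
[[0.3903, 0.1982, 0.008], [0.3923, 0.1842, 0.008], [0.3928, 0.1697, 0.008], [0.3948, 0.1552, 0.008], [0.3953, 0.1403, 0.008]]
```

```bash
cat >> h.py <<'E'
def lift_weigh(c,yaw):
    q=quat(np.radians(yaw)); c=np.asarray(c)
    manip.grip(.06)
    manip.move_pose([*c,.16],q); manip.movel([*c,.079],vel=.12); manip.sleep(.2)
    f0=np.mean([manip.read_contact_force() for _ in range(5)],0)
    manip.grip(.0,30); w=manip.read_gripper_width(); p0=manip.read_ee_pos(); f1=manip.read_contact_force()
    manip.movel([*c,.131],vel=.07); F=[]
    for _ in range(10): manip.sleep(.1); F.append(manip.read_contact_force())
    print('width',w,'p0',p0,'f before',f0,'after grip',f1,'held',np.mean(F,0),np.std(F,0),'torque',manip.read_ft_torque(),'t',manip.read_time_s())
def put_back(c):
    hit=manip.movel([*c,.0795],vel=.04); manip.sleep(.2); print('down',manip.read_ee_pos(),manip.read_contact_force())
    manip.grip(.05); manip.movel([*c,.16],vel=.12)
E
python3 - <<'E'
from h import *
lift_weigh([.4972,-.110],-10.5)
cv2.imwrite('pics/lift_red.png',manip.grab_frame('scene')[:,:,::-1])
E
```

```text
width 0.021463859058882855 p0 [ 0.49732029 -0.11001198  0.07891768] f before [0.76022735 0.93621858 0.08788749] after grip [ 1.00364147  0.15159752 -0.50187733] held [-0.2013289  -0.10481501 -3.55090698] [0.44425493 0.4281906  0.3899506 ] torque [-0.06451296 -0.06676951 -0.03051988] t 9.5417
```

View pics/lift_red.png

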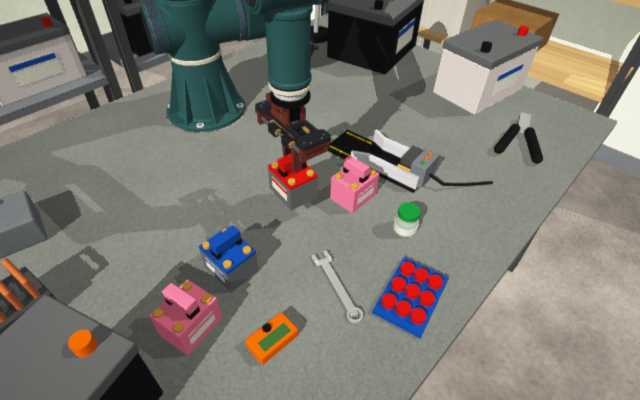

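The red pack is held upright above the bench near (292,175). Its weight reads about 3.6 N, so it should be the dummy. I'll put it back and lift the blue one.

```bash
python3 - <<'E'
from h import *
put_back([.4972,-.110])
lift_weigh([.5292,-.3245],-0.6)
cv2.imwrite('pics/lift_blue.png',manip.grab_frame('scene')[:,:,::-1])
E
```

```text
down [ 0.49736899 -0.11006147  0.07971278] [-0.21138355  0.14717969 -3.08848233]
width 0.021959411793299695 p0 [ 0.52909919 -0.32448944  0.0789601 ] f before [-0.21775012  0.53701206  1.06715672] after grip [-0.05253661  0.94931176 -0.64785607] held [-0.21554924  0.25287873 -7.55449179] [0.53256153 0.61997895 0.28365043] torque [-0.02354275 -0.08742807  0.02223081] t 17.55
```

View pics/lift_blue.png

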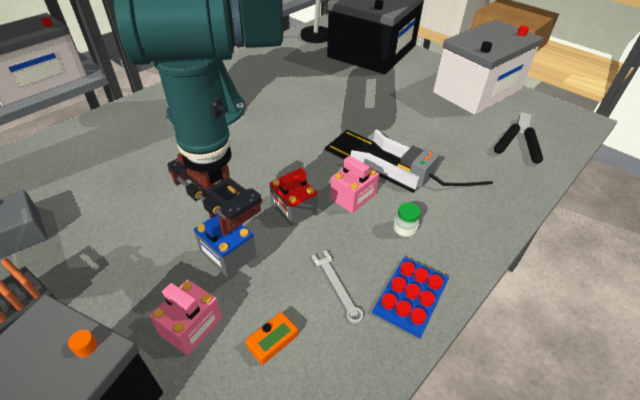

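Blue is held upright near (225,240) and weighs about 7.6 N, so it is the heavy one. Red is standing back at (292,192). I'll carry the blue pack to the apron.

```bash
cat >> h.py <<'E'
YB=np.radians(5.0); E=np.array([np.cos(YB),np.sin(YB)]); N=np.array([-E[1],E[0]]); A=np.array([.447,.1685])
def bay(x,y=0): return A+(x+.105)*E+y*N
def frc(n=6):
    F=[]
    for _ in range(n): manip.sleep(.02); F.append(manip.read_contact_force())
    f=np.mean(F,0); return np.array([f[:2]@E,f[:2]@N,f[2]])
E
python3 - <<'E'
from h import *
p=manip.read_ee_pos(); manip.movel([p[0],p[1],.25],vel=.2)
q=quat(YB); a=bay(-.105)
manip.move_pose([*a,.25],q); manip.movel([*a,.11],vel=.15); manip.sleep(.2); print(frc())
manip.movel([*a,.087],vel=.04); manip.sleep(.2); print(frc(),manip.read_ee_pos(),manip.read_time_s())
for n in('top','scene'): cv2.imwrite(f'pics/ap_{n}.png',manip.grab_frame(n)[:,:,::-1])
a=cv2.imread('pics/ap_top.png')[120:290,150:360]; b=cv2.imread('pics/ap_scene.png')[90:250,230:470]
cv2.imwrite('pics/ap.png',np.vstack([cv2.resize(a,(370,300)),cv2.resize(b,(370,247))]))
E
```

```text
[-0.06566968 -0.19450302 -7.84586141]
[-3.98820635 -0.41550191 -0.42826992] [0.44630056 0.16836017 0.08686678] 22.5667
```

View pics/ap.png

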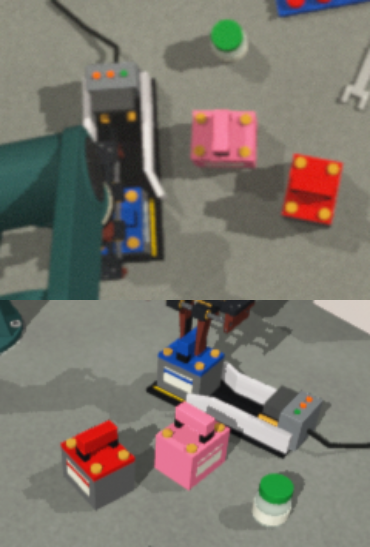

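The top and scene crops show blue standing upright on the apron, square to the rails, with red, pink and the jar in place. Next I'll slide it in gently while watching the forces.

```bash
python3 - <<'E'
from h import *
for x in (-.085,-.065,-.045,-.03,-.015,0.):
    h=manip.movel([*bay(x),.0872],vel=.05,threshold=9); p=manip.read_ee_pos(); d=p[:2]-A
    print(x,h,'bx %.4f by %.4f z %.4f'%(d@E-.105,d@N,p[2]),frc(3).round(2),round(manip.read_time_s(),2))
    if h: break
E
```

```text
-0.085 True bx -0.1056 by -0.0001 z 0.0869 [-1.48  0.24  4.71] 22.93
```

```bash
python3 - <<'E'
from h import *
p=manip.read_ee_pos(); 
for z in(.0875,.088,.0885,.089):
    manip.movel([p[0],p[1],z],vel=.02); manip.sleep(.1); f=frc(); print(z,manip.read_ee_pos(),f)
    if f[2]<-1: break
for x in (-.085,-.065,-.045,-.03,-.015,0.):
    h=manip.movel([*bay(x),z],vel=.05,threshold=9); p=manip.read_ee_pos(); d=p[:2]-A
    print(x,h,'bx %.4f by %.4f z %.4f'%(d@E-.105,d@N,p[2]),frc(3).round(2),round(manip.read_time_s(),2))
    if h: break
E
```

```text
0.0875 [0.4463406  0.16829936 0.08728554] [ 0.91641398  0.05564725 -7.13649071]
-0.085 True bx -0.1056 by -0.0002 z 0.0873 [-1.26 -0.09  5.79] 23.71
```

```bash
python3 - <<'E'
from h import *
print(frc(),manip.read_ee_pos(),manip.read_joint_efforts())
for z in(.0875,.0885):
    p=manip.read_ee_pos(); manip.movel([*bay(-.1056),z],vel=.02); manip.sleep(.15); print(z,frc(),manip.read_ee_pos())
for x in(-.104,-.101,-.098):
    manip.movel([*bay(x),.0885],vel=.02); print(x,frc(3),manip.read_ee_pos(),round(manip.read_time_s(),2))
E
```

```text
[-1.52512515 -0.40366375  4.89400967] [0.44637403 0.16824868 0.08729008] [-2.07595155e-01 -4.07818472e+01 -1.75244397e+01 -2.51600932e-02
 -1.21425121e-02 -3.12432647e-03]
0.0875 [-0.12443573 -0.24540346 -3.26330798] [0.446581   0.16845304 0.08748267]
0.0885 [ 4.53403205e-02 -7.05587813e-03 -7.65171141e+00] [0.44614208 0.16841061 0.08833414]
-0.104 [-0.01398048  0.47942918 -7.70021141] [0.44809894 0.16858945 0.08849651] 25.11
-0.101 [ 0.11502388 -0.32230255 -7.47134766] [0.45110004 0.1688431  0.08849457] 25.46
-0.098 [-8.57811182e-02  5.66120378e-03 -7.97140329e+00] [0.45401237 0.16910304 0.08849485] 25.81
```

The floor contact is stiff, a few N per 0.1 mm. I'll slide with the pack's underside just skimming and set the load down before pushing.

```bash
python3 - <<'E'
from h import *
for x in (-.08,-.06,-.045,-.03,-.015,-.002):
    h=manip.movel([*bay(x),.088],vel=.05,threshold=8); p=manip.read_ee_pos(); d=p[:2]-A
    print(x,h,'bx %.4f by %.4f z %.4f'%(d@E-.105,d@N,p[2]),frc(3).round(2),round(manip.read_time_s(),2))
    if h: break
E
```

```text
-0.08 False bx -0.0798 by -0.0000 z 0.0879 [-0.11  0.21 -8.18] 26.37
-0.06 False bx -0.0599 by -0.0000 z 0.0879 [-0.34 -0.33 -7.4 ] 26.97
-0.045 True bx -0.0557 by -0.0002 z 0.0874 [ 3.68 -0.12  1.07] 27.25
```

```bash
python3 - <<'E'
from h import *
def rep(t):
    p=manip.read_ee_pos(); d=p[:2]-A; print(t,'bx %.4f by %.4f z %.4f'%(d@E-.105,d@N,p[2]),frc(3).round(2),round(manip.read_time_s(),2))
rep('now'); p=manip.read_ee_pos(); manip.movel([p[0],p[1],.0885],vel=.02); manip.sleep(.1); rep('up')
for x in np.arange(-.053,-.001,.005):
    h=manip.movel([*bay(x),.0885],vel=.03,threshold=10); rep((round(x,3),h))
    if h or abs(frc(3)[1])>4: break
E
```

```text
now bx -0.0557 by -0.0002 z 0.0874 [ 4.05 -0.32  0.71] 27.3
up bx -0.0575 by -0.0003 z 0.0880 [-2.2  -0.75 -2.51] 27.81
(np.float64(-0.053), False) bx -0.0534 by 0.0000 z 0.0880 [ 0.08 -0.3  -7.7 ] 28.11
(np.float64(-0.048), False) bx -0.0472 by 0.0000 z 0.0885 [-0.23 -0.33 -7.86] 28.52
(np.float64(-0.043), False) bx -0.0425 by -0.0000 z 0.0886 [-0.78 -0.26 -7.51] 28.94
(np.float64(-0.038), False) bx -0.0375 by 0.0000 z 0.0885 [-0.21  0.14 -7.76] 29.36
(np.float64(-0.033), False) bx -0.0325 by 0.0000 z 0.0886 [ 0.21  0.02 -7.23] 29.77
(np.float64(-0.028), False) bx -0.0275 by 0.0000 z 0.0886 [-0.65  0.02 -7.67] 30.19
(np.float64(-0.023), False) bx -0.0225 by 0.0000 z 0.0886 [-0.01 -0.11 -7.68] 30.61
(np.float64(-0.018), False) bx -0.0176 by 0.0000 z 0.0886 [-0.2   0.   -7.58] 31.02
(np.float64(-0.013), False) bx -0.0125 by -0.0000 z 0.0886 [-0.21  0.3  -7.46] 31.44
(np.float64(-0.008), False) bx -0.0075 by 0.0000 z 0.0886 [ 0.15  0.47 -8.16] 31.86
(np.float64(-0.003), False) bx -0.0025 by 0.0000 z 0.0886 [ 0.01 -0.1  -7.85] 32.27
```

```bash
cat >> h.py <<'E'
def rep(t,n=4):
    p=manip.read_ee_pos(); d=p[:2]-A; f=frc(n); print(t,'bx %.4f by %.4f z %.4f'%(d@E-.105,d@N,p[2]),f.round(2),round(manip.read_time_s(),2)); return f
E
python3 - <<'E'
from h import *
x=-.003
for z in np.arange(.0884,.0862,-.0002):
    manip.movel([*bay(x),z],vel=.02); f=rep('z%.4f'%z)
    if f[2]>-5: break
f0=f; print('z',z)
for i in range(60):
    x+=.001
    manip.movel([*bay(x),z],vel=.02); f=rep('x%.4f'%x,3)
    if f[0]<-6 or abs(f[1])>6 or x>.04: break
E
```

```text
z0.0884 bx -0.0032 by 0.0000 z 0.0884 [ 0.06  0.18 -7.96] 32.64
z0.0882 bx -0.0030 by -0.0000 z 0.0882 [ 0.09  0.02 -7.66] 32.96
z0.0880 bx -0.0030 by -0.0000 z 0.0880 [ 0.13 -0.5  -7.46] 33.27
z0.0878 bx -0.0030 by -0.0000 z 0.0880 [-0.51 -0.53 -4.76] 33.59
z 0.08779999999999999
x-0.0020 bx -0.0025 by -0.0000 z 0.0880 [-3.62 -0.32 -1.23] 33.89
x-0.0010 bx -0.0014 by 0.0000 z 0.0879 [-5.55 -0.7   1.84] 34.19
x0.0000 bx -0.0006 by -0.0000 z 0.0879 [-5.24 -0.64  2.82] 34.49
x0.0010 bx 0.0005 by 0.0000 z 0.0879 [-4.97 -0.45  2.52] 34.79
x0.0020 bx 0.0013 by 0.0000 z 0.0880 [-5.8  -1.48  3.07] 35.09
x0.0030 bx 0.0024 by 0.0001 z 0.0880 [-4.92 -0.31  2.82] 35.39
x0.0040 bx 0.0033 by 0.0001 z 0.0880 [-5.4   0.37  2.78] 35.69
x0.0050 bx 0.0043 by 0.0001 z 0.0880 [-5.47 -0.19  3.37] 35.99
x0.0060 bx 0.0052 by 0.0001 z 0.0880 [-6.02 -0.35  3.13] 36.29
```

```bash
python3 - <<'E'
from h import *
x=.006; z=.0881
for i in range(30):
    x+=.0012
    manip.movel([*bay(x),z],vel=.02); f=rep('x%.4f'%x,3)
    if f[2]>-2: z+=.00005
    if f[2]<-6: z-=.00005
    if f[0]<-7.5 or abs(f[1])>6: break
print('z',z)
E
```

```text
x0.0072 bx 0.0075 by 0.0001 z 0.0879 [-2.39 -0.72 -3.05] 36.59
x0.0084 bx 0.0083 by 0.0001 z 0.0880 [-2.57  0.17 -2.77] 36.89
x0.0096 bx 0.0097 by 0.0001 z 0.0880 [-2.51  0.46 -4.4 ] 37.19
x0.0108 bx 0.0110 by -0.0000 z 0.0879 [-2.51  1.05 -5.68] 37.49
x0.0120 bx 0.0122 by 0.0000 z 0.0880 [-1.41  0.78 -6.74] 37.79
x0.0132 bx 0.0124 by -0.0000 z 0.0880 [-5.03  0.44 -3.16] 38.09
x0.0144 bx 0.0125 by -0.0001 z 0.0880 [-8.25 -0.15 -0.31] 38.39
z 0.0881
```

The stop was found at pack centre bay x ≈ +12.5 mm, which puts its face at head x ≈ −42.5 mm, inside the stated range. Now I'll build up to the firm push and hold it.

```bash
python3 - <<'E'
from h import *
x=.0144; z=.0881
for i in range(14):
    x+=.0004; z+=.00004
    manip.movel([*bay(x),z],vel=.02); f=rep('x%.4f'%x,5)
    if f[0]<-13: break
for i in range(3): manip.sleep(.2); rep('hold',6)
print(x,z)
E
```

```text
x0.0148 bx 0.0125 by -0.0001 z 0.0880 [-8.9   0.06  0.08] 38.73
x0.0152 bx 0.0125 by -0.0001 z 0.0881 [-9.39  0.46  0.9 ] 39.06
x0.0156 bx 0.0125 by -0.0001 z 0.0881 [-10.35   0.23   2.01] 39.39
x0.0160 bx 0.0125 by -0.0001 z 0.0882 [-10.79  -0.11   2.35] 39.73
x0.0164 bx 0.0126 by -0.0001 z 0.0882 [-12.11   0.44   3.37] 40.06
x0.0168 bx 0.0126 by -0.0002 z 0.0882 [-12.62   0.02   4.33] 40.39
x0.0172 bx 0.0126 by -0.0001 z 0.0882 [-13.3    0.18   4.76] 40.73
hold bx 0.0126 by -0.0001 z 0.0882 [-14.01   0.3    4.33] 41.02
hold bx 0.0126 by -0.0001 z 0.0882 [-13.64   0.14   4.79] 41.33
hold bx 0.0126 by -0.0001 z 0.0882 [-13.88   0.09   4.53] 41.62
0.0172 0.08837999999999999
```

```bash
python3 - <<'E'
from h import *
x=.0172; z=.08838
for i in range(14):
    z+=.0001
    manip.movel([*bay(x),z],vel=.02); f=rep('x%.4f z%.5f'%(x,z),5)
    if f[0]>-12.5: x+=.0003
    if f[0]<-14.3: x-=.0003
    if f[2]<-2 and f[0]<-12.5: break
for i in range(3): manip.sleep(.2); rep('hold',6)
cv2.imwrite('pics/push.png',manip.grab_frame('scene')[60:260,220:500,::-1])
E
```

```text
x0.0172 z0.08848 bx 0.0126 by -0.0001 z 0.0882 [-13.19   0.39   3.71] 41.96
x0.0172 z0.08858 bx 0.0126 by -0.0001 z 0.0882 [-12.87   0.16   3.28] 42.29
x0.0172 z0.08868 bx 0.0126 by -0.0001 z 0.0882 [-12.49   0.12   2.2 ] 42.62
x0.0175 z0.08878 bx 0.0126 by -0.0001 z 0.0883 [-12.87   0.32   2.93] 42.96
x0.0175 z0.08888 bx 0.0127 by -0.0001 z 0.0883 [-12.54   0.44   1.95] 43.29
x0.0175 z0.08898 bx 0.0127 by -0.0001 z 0.0883 [-12.57   0.24   1.49] 43.62
x0.0175 z0.08908 bx 0.0127 by -0.0001 z 0.0883 [-12.24   0.08   0.55] 43.96
x0.0178 z0.08918 bx 0.0127 by -0.0001 z 0.0884 [-12.59   0.5    0.76] 44.29
x0.0178 z0.08928 bx 0.0127 by -0.0001 z 0.0884 [-12.13   0.52   0.06] 44.62
x0.0181 z0.08938 bx 0.0127 by -0.0001 z 0.0884 [-12.82   0.84   0.13] 44.96
x0.0181 z0.08948 bx 0.0127 by -0.0001 z 0.0884 [-12.24   0.49  -0.62] 45.29
x0.0184 z0.08958 bx 0.0127 by -0.0002 z 0.0885 [-13.06   0.66  -0.44] 45.62
x0.0184 z0.08968 bx 0.0128 by -0.0001 z 0.0885 [-13.07   0.95  -1.31] 45.96
x0.0184 z0.08978 bx 0.0127 by -0.0001 z 0.0885 [-12.33   0.35  -1.9 ] 46.29
hold bx 0.0127 by -0.0001 z 0.0885 [-12.54   1.    -1.55] 46.59
hold bx 0.0127 by -0.0001 z 0.0885 [-12.5    0.16  -2.03] 46.89
hold bx 0.0127 by -0.0001 z 0.0885 [-12.42   0.55  -2.21] 47.19
```

```bash
python3 - <<'E'
from h import *
x=.0190; z=.0898
manip.movel([*bay(x),z],vel=.02)
for i in range(4): manip.sleep(.15); rep('hold',6)
for xx,zz in((.0175,.0894),(.016,.089),(.0148,.0886),(.0138,.0883)):
    manip.movel([*bay(xx),zz],vel=.02); f=rep('rel %.4f'%xx,4)
    if f[0]>-4.5: break
E
```

```text
hold bx 0.0127 by -0.0002 z 0.0885 [-14.1    0.38  -0.48] 47.74
hold bx 0.0128 by -0.0001 z 0.0885 [-13.87   0.6   -0.73] 47.99
hold bx 0.0128 by -0.0001 z 0.0885 [-14.03   0.91  -0.5 ] 48.24
hold bx 0.0128 by -0.0002 z 0.0885 [-13.71   0.81  -0.55] 48.49
rel 0.0175 bx 0.0127 by -0.0001 z 0.0884 [-11.35   0.23  -1.44] 48.81
rel 0.0160 bx 0.0126 by -0.0001 z 0.0883 [-8.69  0.59 -2.51] 49.12
rel 0.0148 bx 0.0125 by -0.0001 z 0.0882 [-6.88  0.2  -2.74] 49.44
rel 0.0138 bx 0.0124 by -0.0000 z 0.0881 [-5.62  0.42 -2.96] 49.76
```

```bash
python3 - <<'E'
from h import *
manip.grip(.032); rep('open')
p=manip.read_ee_pos(); manip.movel([p[0],p[1],.135],vel=.08); rep('up')
manip.movel([p[0]-.05,p[1]-.02,.25],vel=.2)
manip.move_pose([.49,.10,.30],quat(np.radians(5))); manip.sleep(.2); rep('look')
import json
cp=manip.camera_params('wrist'); a=manip.grab_frame('wrist')[:,:,::-1]; cv2.imwrite('pics/fin_w.png',a)
json.dump({k:np.asarray(v).tolist() for k,v in cp.items()},open('fin.json','w'))
b=manip.grab_frame('scene')[:,:,::-1]; cv2.imwrite('pics/fin_s.png',b)
cv2.imwrite('pics/fin.png',np.vstack([cv2.resize(a[60:260,240:520],(420,300)),cv2.resize(b[100:300,180:460],(420,300))]))
print(manip.read_time_s())
H=cv2.cvtColor(a.copy(),cv2.COLOR_BGR2HSV); h,s,v=[H[:,:,i].astype(int) for i in range(3)]
pts=[]
for m in blobs((h>13)&(h<32)&(s>90)&(v>90),12):
    ys,xs=np.nonzero(m); 
    if 340<xs.mean()<480 and 60<ys.mean()<190:
        P=ray(cp,[xs.mean(),ys.mean()],.083)[0,:2]-A; print(m.sum(),xs.mean(),ys.mean(),P@E-.105,P@N)
E
```

```text
open bx 0.0145 by -0.0000 z 0.0886 [-2.09 -0.46 -0.85] 50.23
up bx 0.0144 by -0.0001 z 0.1350 [0.24 0.26 0.33] 51.02
look bx -0.0683 by -0.0713 z 0.2985 [ 0.27 -0.22 -0.07] 52.5
52.6
120 365.43333333333334 105.35 -0.022678549719428995 0.02277843358077041
126 418.26984126984127 105.36507936507937 0.04288254776089935 0.02273512986853366
30 469.6666666666667 107.46666666666667 0.10690157926646686 0.020223840580453827
33 467.90909090909093 123.54545454545455 0.10697936288914821 0.0009192795857684766
111 364.2882882882883 144.45945945945945 -0.022675291699164143 -0.024946871719133634
115 415.4782608695652 144.36521739130436 0.04289020500721773 -0.024834763375407243
```

View pics/fin.png

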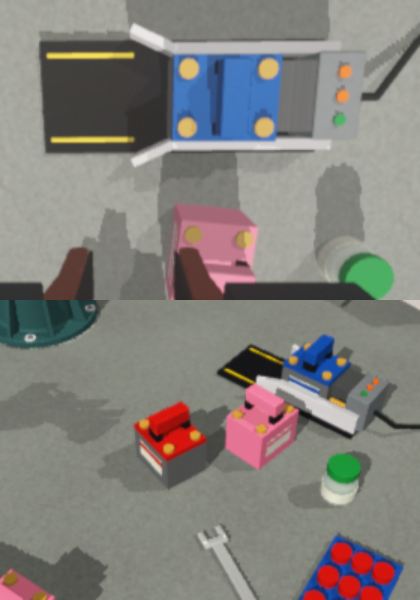

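The pack sits square between the rails, and everything else stands as before. The terminals put the pack centre at bay x ≈ 10.1 mm, but the arm had it at 12.5 mm before release. That could be calibration error or a 2 mm spring-back, so I'll re-grip and check by feel.

```bash
python3 - <<'E'
from h import *
q=quat(YB); x=.0125
manip.move_pose([*bay(x),.15],q); manip.grip(.05); manip.movel([*bay(x),.0882],vel=.12); manip.sleep(.1); rep('down')
manip.grip(.026,10); rep('26'); manip.grip(0,20); rep('grip'); print(manip.read_gripper_width())
z=.0882
for i in range(6):
    x+=.0006; manip.movel([*bay(x),z],vel=.02); f=rep('x%.4f'%x,4); z+=.0001 if f[2]>-2 else 0
    if f[0]<-9: break
E
```

```text
down bx 0.0133 by 0.0001 z 0.0891 [ 0.42 -0.11 -0.04] 54.7
26 bx 0.0121 by -0.0000 z 0.0881 [-1.29 -0.49  0.57] 55.34
grip bx 0.0106 by -0.0000 z 0.0879 [-4.99 -0.13  3.97] 55.65
0.02215247030234811
x0.0131 bx 0.0107 by -0.0001 z 0.0879 [-5.96  0.2   5.69] 55.97
x0.0137 bx 0.0108 by -0.0001 z 0.0880 [-7.77 -0.23  5.92] 56.28
x0.0143 bx 0.0109 by -0.0001 z 0.0880 [-8.31 -0.18  7.16] 56.6
x0.0149 bx 0.0110 by -0.0001 z 0.0881 [-9.15  0.29  7.73] 56.92
```

```bash
python3 - <<'E'
from h import *
x=.0149; z=.0885
for i in range(5):
    z+=.0003; x+=.0003; manip.movel([*bay(x),z],vel=.03); f=rep('x%.4f z%.4f'%(x,z),3)
    if f[2]<0 or f[0]<-13.5: break
print(x,z)
E
```

```text
x0.0152 z0.0888 bx 0.0116 by -0.0001 z 0.0881 [-7.49  0.42  4.42] 57.22
x0.0155 z0.0891 bx 0.0120 by -0.0001 z 0.0880 [-6.15  0.2   1.71] 57.52
x0.0158 z0.0894 bx 0.0121 by -0.0001 z 0.0881 [-6.96  0.3  -0.13] 57.82
0.0158 0.08939999999999998
```

```bash
python3 - <<'E'
from h import *
x=.0166
for z in(.0892,.0889):
    manip.movel([*bay(x),z],vel=.03); f=rep('x%.4f z%.4f'%(x,z),3)
for i in range(6):
    if f[0]<-12.7: break
    x+=.0006 if f[0]>-11 else .0003; manip.movel([*bay(x),z],vel=.04); f=rep('x%.4f z%.4f'%(x,z),3)
    if f[2]>3: z+=.0002
manip.sleep(.5); rep('hold',3)
print(x,z,manip.read_time_s())
E
```

```text
x0.0166 z0.0892 bx 0.0122 by -0.0001 z 0.0881 [-9.77  0.39  3.62] 58.12
x0.0166 z0.0889 bx 0.0121 by -0.0001 z 0.0881 [-10.17   0.18   5.51] 58.42
x0.0172 z0.0889 bx 0.0121 by -0.0001 z 0.0881 [-11.4   -0.24   7.27] 58.72
x0.0175 z0.0891 bx 0.0122 by -0.0002 z 0.0881 [-12.22  -0.02   6.58] 59.02
x0.0178 z0.0893 bx 0.0122 by -0.0002 z 0.0881 [-12.11   0.3    5.61] 59.32
x0.0181 z0.0895 bx 0.0122 by -0.0002 z 0.0882 [-12.05   0.15   4.57] 59.62
x0.0184 z0.0897 bx 0.0123 by -0.0002 z 0.0882 [-12.03  -0.16   4.39] 59.92
x0.0187 z0.0899 bx 0.0123 by -0.0002 z 0.0882 [-12.14  -0.32   3.64] 60.22
hold bx 0.0123 by -0.0002 z 0.0882 [-12.36  -0.06   3.6 ] 60.77
0.01870000000000001 0.09010000000000004 60.7667
```

```bash
python3 - <<'E'
from h import *
manip.movel([*bay(.0165),.0888],vel=.04); rep('flat',3)
manip.grip(.034); rep('open',2)
p=manip.read_ee_pos(); manip.movel([p[0],p[1],.14],vel=.12)
manip.move_pose([.49,.10,.30],quat(YB)); manip.sleep(.1)
cp=manip.camera_params('wrist'); a=manip.grab_frame('wrist')[:,:,::-1]; cv2.imwrite('pics/fin_w2.png',a)
print(manip.read_time_s(),manip.read_contact_force())
H=cv2.cvtColor(a.copy(),cv2.COLOR_BGR2HSV); h,s,v=[H[:,:,i].astype(int) for i in range(3)]
for m in blobs((h>13)&(h<32)&(s>90)&(v>90),12):
    ys,xs=np.nonzero(m); 
    if 340<xs.mean()<480 and 60<ys.mean()<190:
        P=ray(cp,[xs.mean(),ys.mean()],.083)[0,:2]-A; print(m.sum(),xs.mean(),ys.mean(),P@E-.105,P@N)
E
```

```text
flat bx 0.0121 by -0.0001 z 0.0881 [-9.77 -0.1   5.94] 61.07
open bx 0.0173 by 0.0000 z 0.0890 [-1.1   0.1   0.11] 61.52
63.05 [-0.40647287  0.18192844 -0.02639532]
123 366.5284552845528 105.17886178861788 -0.021729826360222193 0.02269494551373893
129 419.7751937984496 105.06976744186046 0.044167173550948194 0.022759960731163133
31 470.4516129032258 107.09677419354838 0.10710279573917665 0.020307904877029524
31 468.5806451612903 123.41935483870968 0.10707463231915156 0.0007643591705293216
111 365.4684684684685 144.45945945945945 -0.02159206971775353 -0.02513481582435063
120 416.9 144.28333333333333 0.04412230032988744 -0.024950453524710325
```

The pack now reads 1.1 mm deeper than after the first release. That matches the feel check (about 11.0 mm then, 12.1 mm now), so it stayed at the stop this time. I'll hand in.

```bash
python3 - <<'E'
from h import *
manip.close_job(); print(manip.read_time_s())
E
```

```text
the job is handed in; nothing more can be done
the job is handed in; nothing more can be done
```

The blue pack is the heavier one. It is seated in the charger bay and released, and the job was handed in at about 63 s of the 72 s allowed.

- **Weighing:** I lifted red about 5 cm, held it for 1 s and read about 3.6 N (0.36 kg, the dummy). I set it back on its spot, then lifted blue the same way and read about 7.6 N (0.77 kg, the real one).
- **Into the bay:** I carried blue straight from its weighing lift to the apron without setting it down first. It went between the rails with almost no side force. For most of the way it skimmed less than 1 mm above the floor, and it slid on the floor for the last 15 mm or so.
- **First push:** It met the stop at pack centre bay x ≈ 12.5 mm. I held about 14 N at the wrist for more than half a second, then let go. The camera then read 10.1 mm, and re-gripping found the pack at about 11 mm, so it had sprung back 1–2 mm.
- **Second push:** I pushed again to about 12 N for over a second and let go while still pressing at about 10 N. The arm had the pack at about 12.1 mm at release, and the camera then read 11.2 mm, 1.1 mm deeper than after the first release.
- **What is uncertain:** The 0.9 mm camera–arm difference is within the 2 mm calibration, so I take the pack to be at the stop, but I could not confirm this directly. In both pushes part of the force went into floor friction, so the force on the stop itself is only estimated (about 10–13 N in the first push, perhaps 7–12 N in the second).
- **Rest of the scene:** After the first release, red stood where it began and the jar and the part of the spanner in view were in place. The meter was last seen in place at the blue lift. I did not view the scene again after the second push. At hand-in the arm was raised clear with about zero force on the tool.

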